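# Load a hub pin into an interlocked marking clamp

## Robot

A 6-joint arm with a two-finger parallel gripper is mounted at the origin on the work surface. World frame = base frame: x ahead of the robot, y to its left, z up, the work surface at z = 0. Lengths are in m, angles in degrees, forces in N, time in s.
With the tool pointing down it reaches from about 0.375 to 0.9 m from the base axis. Payload 3.1 kg.
Tool frame: the origin (TCP) lies midway between the tips of the shut fingers; the grasp point (between the pads) lies 19 mm behind it; z points along the fingers, y is the direction in which the jaws open and shut (so a half turn about z gives the same grasp; the last joint's range is limited). The gripper opens to 87 mm and grips with 3 to 60 N. Pads are 19 mm wide; open, the fingers measure 117 mm over their backs; the gripper's body (75 mm by 190 mm) begins 51 mm behind the grasp point.
Start: joints at [62.825, 30.224, 82.088, -0, 67.689, -10.227], TCP at [0.182, 0.598, 0.223] pointing down, gripper open.
Joint ranges: [-176.69, 176.69], [-43.24, 126.21], [12.49, 139.97], [-82, 262], [0, 151.66], [-163.58, 163.58]. Speed limits (degrees/s): [159.86, 159.86, 180, 180, 180, 180].

## Interface

Orientations are given as a 3x3 rotation matrix whose columns are the frame's x, y, z axes.
In Python, from rig import bot, capture, get_calibration gives the robot as it stands.
- The arm moves only by the tool play_rows, never from a script. Its arguments are lists of equal length, an entry for each row: "fingers": the closure in counts, from 0 (fully open) to 255 (shut); "linear": the shift along the tool's x, y, z in mm, a list of three; "rot": the turn, a rotation vector about the tool's x, y, z in degrees, a list of three. A call has 1 to 20 rows; each row is the pose to reach, as a shift and turn from the pose commanded when the call began, along the tool's axes at that moment; what a row does not reach only later rows make up. A row lasts 1/10 s, in which the tool goes at most 50 mm and 8.59 degrees, less where a joint would pass 70% of its speed; a pose out of reach is approached as far as the arm can. A call with a gripper value outside its range is refused whole. The fingers move at their own pace and stop on an object; the grip force is fixed at half the most. Time passes only in rows, so rows that repeat a pose let the fingers close. It gives the time, the measured TCP pose, the force and the opening at its end, in the units of the state.
- bot.read_state(): the state, without advancing time (a new reading comes with each control period).
- capture(name): name is "scene" or "top" or "wrist"; returns the picture (384x512x3 uint8, red, green, blue); there is no depth.
- get_calibration(name): a dict with "vfov" (degrees; the focal length in pixels is half the picture's height over the tangent of half this angle, whatever the lens; pixels are square), "cx", "cy" (the principal point, pixels), "camera_from_world" (4x4, takes a point from world to camera coordinates). Camera axes: x right, y down, z forward; pixel columns grow to the right and rows downward; lengths in m; the calibration is good to about 2 mm. A picture is of the moment at which its call begins: read the wrist's pose just before it. get_calibration takes no time and is no camera call; for the wrist camera it gives the pose at the moment of the call.
- bot.hand_in(): hands the job in, once; it reports no verdict.
The state is a dict: "time_s": time; "joint_positions": joint angles; "qvel": joint speeds; "tau": joint torques, N m; "position": TCP position; "tcp_rot": TCP orientation; "force": force on the tool from outside, world axes, zero at the start; "moment": the same for the moment, N m; "opening": opening from 0.0 (shut) to 1.0 (fully open).
Only numpy, scipy, OpenCV 4.12 (cv2) and the standard library are available. Lean on these libraries where they do the work, as an engineer would, in place of code of your own. Each camera call takes 0.05 s, during which the arm holds its last target.

## Task

Load the black hub pin into the clamp: slide the yellow safety catch fully back to free the red lever, swing the lever up as far as it goes, and roll the pin along its track, never lifting it off, until it drops into the nest groove. Then swing the lever fully down over the pin and slide the catch fully home again. Leave the pot, the nut and the torch where they are.

Things in the scene. Friction and masses are not known exactly. Their poses are not given: they have to be found in the camera images.
- station: The fixed clamp, blue base plate 310 x 270 mm, 12 thick. It stands roughly sideways: seen from the robot the track runs from right to left and the catch is on the near side. Origin on the table top: x along the roll track, from its open end to the lever hinge; y towards the catch; z up. All station coordinates below are in this frame, in mm. Nothing fixed stands above z 99.
- track (a point): Open end of the aluminium roll track: station x -165, y 0, z 30 (its level top). The track runs on to x 17 at 122 wide, between two dark rails (inner faces y -55 and 55, tops z 42, up to x 49). No lip at this end.
- nest (a point): Where the pin's centre lies when seated in the nest: station x 30, y 0, z 45.2. The nest is a groove across the track, x 17 to 43, between two edges at z 30; the pin drops 4.8 mm into it. A stop stands behind it (near face x 54, top z 56).
- lever_hinge (a point): On the lever's hinge axis, which runs along station y: station x 100, y 0, z 82. Blue cheeks beside it: x 83 to 117, y -28 to 28, up to z 99.
- lever (a joint): Red lever's angle, rad. 0: down and level, from the hinge over the nest; grows as the knob end rises; stop at 0.9. Stays where left; up to 6 N at the knob moves it. Locked while joint catch is under 0.024. Fully open it overhangs the nest (knob then at station x 10, z 196): no room there for an upright tool, so lean the tool 30 to 45 degrees back to the track's open end.
- lever_knob (a point): Centre of the black knob on the lever's end: a drum lying along station y, diameter 26, length 36 with flat ends, 145 from the hinge; station x -45, y 0, z 82 when down. The arm is 24 wide, 18 thick; a rubber jaw under it just clears the seated pin. A steel ear at its side (x -13 to 3, y to 40, z 69 to 77 when down) is what the catch bolt holds.
- catch (a joint): Travel of the yellow safety catch (m) along station +y, away from the lever. 0: fully home, bolt over the lever's ear; 0.040: fully back against its end stop. Stays where it is left; 2 to 3 N moves it.
- catch_grip (a point): On the axis of the yellow catch's upright post, at z 115; the post is 18 in diameter, z 90 to 135, at station x -5, y 100 when home, y 140 fully back. The flat bolt under it (14 wide, z 80 to 90) reaches from 82 before to 30 beyond the post. It slides in a blue guide block: x -25 to 15, y 67 to 117, up to z 89.
- pin: The loose hub pin, a black bored cylinder of 40 mm diameter and 100 mm length with an orange band and a white line, about 0.6 kg. Origin at its centre; its y axis is its long axis, across the track. It waits near the open end of the track between the rails, centre at station z 50. Push it at or just below mid-height: a tip pressing on its upper half jams it instead of rolling it.
- pot: Bystander: grey paint pot with a black cap, 60 mm diameter, 65 mm high, standing on the table; origin at the centre of its base.
- nut: Bystander: steel flanged wheel nut, 52 mm diameter, 36 mm high, standing; origin at the centre of its base.
- torch: Bystander: black inspection torch lying on the table, 131 mm long, 42 mm thick at the head; origin under its middle, x along it.
Things that resemble listed ones, but are neither listed nor needed, are in the scene too. Leave any green or purple look-alike of the pin alone.

How it is judged:
By the outcome, as a careful person would: the job done as asked, in the order asked, and still so for the second after the job is handed in, with the robot touching nothing.
It also fails if it takes over 72 s, if anything falls off the work surface, if the arm or the gripper's body presses on something with over 40 N, if the wrist force passes 120 N, or if a joint passes its speed limit or range.

## Working session

There is one attempt and no reset: what is moved stays moved. The work goes in short steps, Python scripts to look and compute and a tool call to move; the robot and the scene stay as the last step left them, time stands still between calls to the robot, and variables do not carry over. Pictures are saved under pics/ and viewed, and the job is handed in when it is done.

Besides the shell and the picture viewer there is one more tool, called after "Emit:" by a JSON object that holds its "api" and its "payload". play_rows: Moves the arm, as the interface text tells. Its arguments: {"type":"object","properties":{"fingers":{"type":"array"},"linear":{"type":"array"},"rot":{"type":"array"}},"required":["fingers","linear","rot"]}

```bash
mkdir -p pics; ls; python3 - <<'E'
from rig import bot,capture,get_calibration
import cv2,numpy as np
s=bot.read_state();print(s)
for n in("scene","top"):
    c=get_calibration(n);print(n,c)
    im=capture(n);cv2.imwrite(f"pics/{n}0.png",im[:,:,::-1])
E
```

```text
pics
{'time_s': 0.0, 'joint_positions': array([ 6.28264896e+01,  3.02779944e+01,  8.21574610e+01, -1.14485812e-03,
        6.76887118e+01, -1.02274434e+01]), 'qvel': array([ 0.19011821, -0.04422053, -0.12219637,  0.05919322, -0.08811611,
       -0.02168153]), 'tau': array([-1.55434755e-03, -4.40047753e+01, -1.76584393e+01,  6.32114941e-02,
        5.84504195e-02, -1.23763834e-04]), 'position': array([0.18180451, 0.59719865, 0.22157609]), 'tcp_rot': array([[-9.56581583e-01,  2.91463082e-01, -9.73251887e-04],
       [ 2.91464476e-01,  9.56579693e-01, -1.93637657e-03],
       [ 3.66610710e-04, -2.13597052e-03, -9.99997652e-01]]), 'force': array([0.28201959, 0.46716432, 0.28693746]), 'moment': array([ 0.02794913, -0.01906668, -0.02100007]), 'opening': 1.001480411798414}
scene {'vfov': 52.930627375097, 'cx': 261.14999436257546, 'cy': 189.9243821370296, 'camera_from_world': array([[-0.72798468,  0.68558827, -0.00265   ,  0.40023946],
       [ 0.47854889,  0.50536662, -0.71804982, -0.24875281],
       [-0.49094731, -0.52399742, -0.69598666,  1.44697711],
       [ 0.        ,  0.        ,  0.        ,  1.        ]])}
top {'vfov': 49.39658545001882, 'cx': 258.12747882082607, 'cy': 202.54259738414103, 'camera_from_world': array([[-0.02925798, -0.99947682, -0.01378612,  0.07284824],
       [-0.99463776,  0.03047947, -0.09882679,  0.64081235],
       [ 0.09919528,  0.01082072, -0.99500915,  1.1193081 ],
       [ 0.        ,  0.        ,  0.        ,  1.        ]])}
```

View pics/scene0.png

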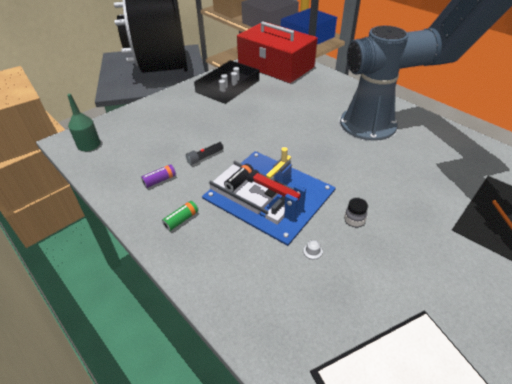

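View pics/top0.png

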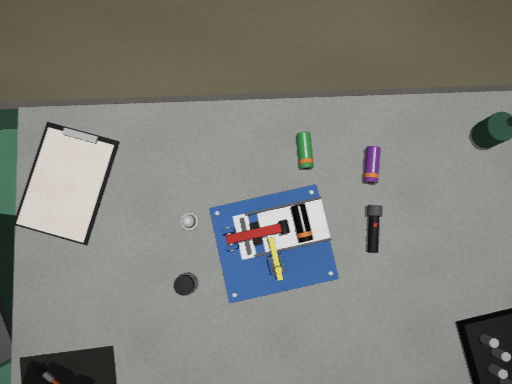

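The scene shows the station with the catch on the near side. In the top view the blue plate has corners at about (210,205), (318,185), (338,280) and (230,302), the yellow catch is at (276,262), the knob at (284,227) and the pin at (302,222). Next I'll measure the station pose.

```bash
cat > h.py <<'E'
import numpy as np,cv2
from rig import bot,capture,get_calibration
def ray(cal,uv,z):
    f=192/np.tan(np.radians(cal['vfov']/2));T=cal['camera_from_world'];R=T[:3,:3];o=-R.T@T[:3,3]
    uv=np.atleast_2d(uv);d=np.c_[(uv[:,0]-cal['cx'])/f,(uv[:,1]-cal['cy'])/f,np.ones(len(uv))]@R
    return o+d*((z-o[2])/d[:,2])[:,None]
def proj(cal,P):
    f=192/np.tan(np.radians(cal['vfov']/2));T=cal['camera_from_world'];p=np.atleast_2d(P)@T[:3,:3].T+T[:3,3]
    return np.c_[p[:,0]/p[:,2]*f+cal['cx'],p[:,1]/p[:,2]*f+cal['cy']]
E
python3 - <<'E'
from h import *
for n in("top","scene"):
    im=cv2.imread(f"pics/{n}0.png");hsv=cv2.cvtColor(im,cv2.COLOR_BGR2HSV)
    m=cv2.inRange(hsv,(105,150,60),(125,255,255))
    k,l,st,_=cv2.connectedComponentsWithStats(m)
    # plate = nearest component to the expected place
    roi=np.zeros_like(m); 
    if n=="top": roi[170:315,195:350]=255
    else: roi[140:250,190:350]=255
    m&=roi
    pts=np.argwhere(m)[:,::-1].astype(np.int32)
    hull=cv2.convexHull(pts)
    cal=get_calibration(n)
    w=ray(cal,hull[:,0].astype(float),0.012)
    q=(w[:,:2]*1000).astype(np.float32)
    print(n,cv2.minAreaRect(q)); print(cv2.boxPoints(cv2.minAreaRect(q)))
    for nm,lo,hi in(("yel",(22,150,100),(35,255,255)),("white",(0,0,200),(180,40,255))):
        mm=cv2.inRange(hsv,lo,hi)&roi
        k,l,st,ce=cv2.connectedComponentsWithStats(mm)
        for i in range(1,k):
            if st[i,4]>3: print(nm,st[i],ce[i].round(1),(ray(cal,ce[i],0.012)*1000).round(1))
    r=im[175:310,200:350] if n=="top" else im[140:245,195:345]
    cv2.imwrite(f"pics/{n}0c.png",cv2.resize(r,None,fx=5,fy=4.4 if 0 else 4 if n=="top" else 5,interpolation=cv2.INTER_CUBIC))
E
```

```text
top ((531.1802978515625, 16.2279052734375), (265.5935974121094, 304.52459716796875), 10.907439231872559)
[[ 371.97107  140.61125]
 [ 429.59412 -158.41185]
 [ 690.3895  -108.15544]
 [ 632.7665   190.86766]]
white [310 191   3   3   6] [310.8 191.8] [[670.4 -95.1  12. ]]
white [ 258  199   72   50 1419] [296.5 223.3] [[583.3 -51.6  12. ]]
white [233 214  16  18 139] [240.2 221.7] [[592.5 105.6  12. ]]
white [263 238   6  14  39] [265.5 244.5] [[526.9  36.8  12. ]]
white [239 241  17  18 142] [246.5 250.6] [[511.6  90.1  12. ]]
white [329 273   3   2   5] [330.2 273.4] [[ 442.6 -138.8   12. ]]
scene ((533.5988159179688, 18.088607788085938), (268.4493103027344, 305.9498291015625), 10.771353721618652)
[[ 373.1496   143.28296]
 [ 430.3286  -157.27628]
 [ 694.04803 -107.10574]
 [ 636.869    193.45349]]
yel [267 165  14  13  60] [273.4 171.1] [[456.2 -42.   12. ]]
white [214 165  25  22 208] [225.5 174.8] [[ 579.1 -133.9   12. ]]
white [237 182  31  24 330] [252.1 194. ] [[576.2 -11.9  12. ]]
white [326 186   3   2   4] [327.  186.5] [[386.9 122.1  12. ]]
white [209 193   3   2   4] [210.  193.2] [[ 666.2 -101.7   12. ]]
white [268 207  16  13  90] [276.5 213.8] [[579.3  95.7  12. ]]
white [284 233   4   3   8] [285.5 234. ] [[614.2 165.2  12. ]]
white [308 241  11   9  78] [313.2 244.9] [[587.4 241.6  12. ]]
white [304 246   2   4   4] [304.2 247.5] [[611.2 231.1  12. ]]
```

View pics/top0c.png

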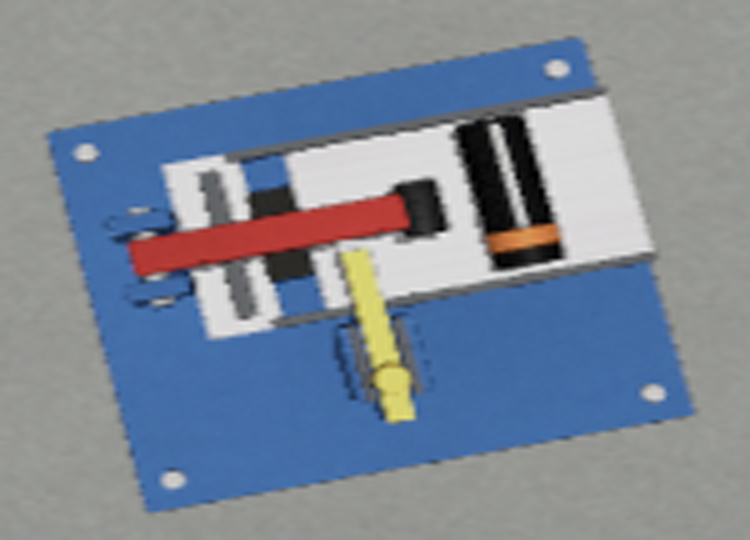

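View pics/scene0c.png

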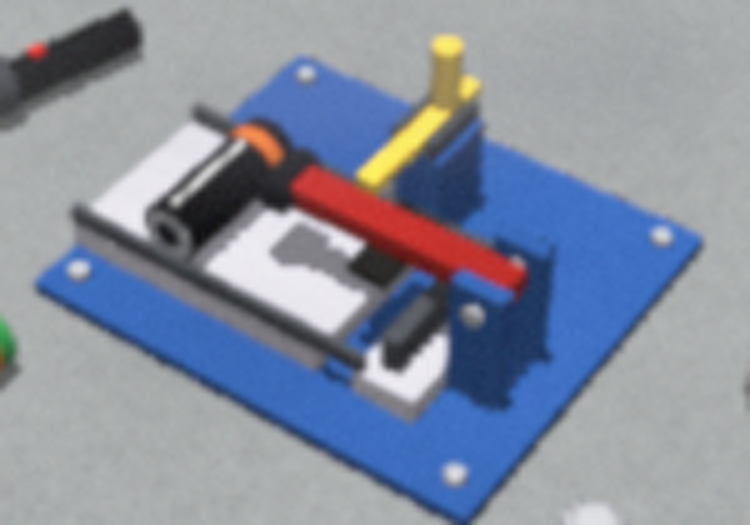

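```bash
python3 - <<'E'
from h import *
from scipy.optimize import least_squares
t=get_calibration("top");s=get_calibration("scene")
T=lambda x,y:(199.5+(x+.5)/5,174.5+(y+.5)/4)
S=lambda x,y:(194.5+(x+.5)/5,139.5+(y+.5)/5)
# (cal, pixel, station point or None-with plate unknown offsets)
obs=[(t,T(390,376),(-5,100,135)),(s,S(447,44),(-5,100,135)),
(t,T(437,178),(-58,-18,90)),(t,T(446,232),(-58,18,90)),
(t,T(163,165),None),(t,T(606,92),(-165,-61,42)),(t,T(655,257),(-165,61,42)),
(s,S(78,206),(-165,-61,42)),(s,S(195,106),(-165,61,42)),(t,T(340,250),(-12,18,90)),(t,T(370,250),(2,18,90)),(s,S(360,177),(-12,18,90)),(s,S(380,187),(2,18,90)),
(t,T(290,155),(17,-61,30))]
obs=[o for o in obs if o[2] is not None]
def st(p,P):
    c,n=np.cos(p[2]),np.sin(p[2]);return np.array([p[0]+c*P[0]-n*P[1],p[1]+n*P[0]+c*P[1],P[2]])/1000
f=lambda p:np.concatenate([proj(c,st(p,np.array(P,float)))[0]-uv for c,uv,P in obs])
r=least_squares(f,[532,17,np.radians(100.8)],x_scale=[10,10,.1])
print(r.x,np.degrees(r.x[2]));print(r.fun.reshape(-1,2).round(2))
p=r.x
R=np.array([[np.cos(p[2]),-np.sin(p[2])],[np.sin(p[2]),np.cos(p[2])]])
inv=lambda w:(w[:,:2]*1000-p[:2])@R
for c,uv in((t,[T(50,132),T(580,38),T(692,412),T(150,512)]),(s,[S(38,285),S(302,56),S(703,240),S(465,525)])):
    print("plate corners",inv(ray(c,uv,.012)).round(1))
print("pin ends top z70",inv(ray(t,[T(492,118),T(528,258)],.07)).round(1))
print("band/white line", inv(ray(t,[T(460,125),T(522,120),T(497,268),T(562,258)],.05)).round(1))
E
```

```text
[561.52506092  32.58644423   1.7668495 ] 101.2330195273759
[[ 0.45  1.04]
 [ 0.35  0.47]
 [-0.05  0.29]
 [ 1.34  0.28]
 [-0.31 -1.27]
 [ 0.64  1.16]
 [-1.01  0.64]
 [ 0.81 -0.6 ]
 [ 5.29 -0.25]
 [-5.97  0.96]
 [-0.49 -0.14]
 [-0.47 -0.25]
 [-1.92 -1.78]]
plate corners [[ 140.7 -102.4]
 [-164.6 -100.2]
 [-163.1  165.9]
 [ 142.6  165.7]]
plate corners [[-161.8 -100.9]
 [-162.5  168.2]
 [ 144.6  164. ]
 [ 144.  -104.7]]
pin ends top z70 [[-97.4 -52. ]
 [-94.3  42.6]]
band/white line [[ -81.4  -52.7]
 [-114.9  -48.5]
 [ -78.5   45.6]
 [-114.    46.9]]
```

```bash
python3 - <<'E'
from h import *
from scipy.optimize import least_squares
t=get_calibration("top");s=get_calibration("scene")
T=lambda x,y:(199.5+(x+.5)/5,174.5+(y+.5)/4)
S=lambda x,y:(194.5+(x+.5)/5,139.5+(y+.5)/5)
obs=[(t,T(392,374),(-5,100,135)),(s,S(447,43),(-5,100,135)),
(t,T(437,178),(-58,-18,90)),(t,T(446,232),(-58,18,90)),
(t,T(606,92),(-165,-61,42)),(t,T(655,257),(-165,61,42)),
(s,S(78,206),(-165,-61,42)),(s,S(195,106),(-165,61,42)),(t,T(370,250),(-12,18,90)),(t,T(340,250),(2,18,90)),(s,S(360,177),(-12,18,90)),(s,S(380,187),(2,18,90))]
pc=[(t,T(50,132),0),(t,T(580,38),1),(t,T(692,412),2),(t,T(150,512),3),(s,S(38,285),1),(s,S(302,56),2),(s,S(703,240),3),(s,S(465,525),0)]
def st(p,P):
    c,n=np.cos(p[2]),np.sin(p[2]);return np.array([p[0]+c*P[0]-n*P[1],p[1]+n*P[0]+c*P[1],P[2]])/1000
def f(p):
    e=[proj(c,st(p,np.array(P,float)))[0]-uv for c,uv,P in obs]
    for c,uv,i in pc:
        P=(p[3]+155*[1,-1,-1,1][i],p[4]+135*[-1,-1,1,1][i],12); e.append(proj(c,st(p,P))[0]-uv)
    return np.concatenate(e)
r=least_squares(f,[532,17,np.radians(100.8),-10,32],x_scale=[10,10,.1,10,10],loss='soft_l1')
print(r.x.round(2),np.degrees(r.x[2]));print(r.fun.round(2).sum(),f(r.x).reshape(-1,2).round(1).tolist())
np.save("st.npy",r.x[:3])
E
```

```text
[562.45  32.84   1.76 -10.46  32.87] 100.94738424756665
-2.34 [[-0.3, 1.2], [0.3, 0.9], [-0.1, 0.0], [1.2, 0.0], [-0.2, -1.3], [0.5, 1.1], [-1.1, 0.6], [0.9, -0.5], [-0.9, -0.6], [-0.1, 0.6], [-0.6, 0.1], [-0.6, -0.0], [-1.3, -0.2], [0.3, -0.8], [0.7, 0.5], [-1.0, 0.4], [-1.4, -0.3], [-0.6, -0.1], [0.6, -0.3], [0.2, -0.2]]
```

```bash
cat >> h.py <<'E'
from scipy.spatial.transform import Rotation as Ro
p=np.load("st.npy")
Rs=Ro.from_euler('z',p[2]).as_matrix()
def goto(x,y,z,lean=0):
    s=bot.read_state();R=s['tcp_rot']
    w=Rs@np.array([x,y,z])+[p[0],p[1],0]
    Rt=Rs@np.diag([1,-1,-1.])@Ro.from_euler('y',lean,degrees=True).as_matrix()
    d=R.T@(w-s['position']*1000); rv=Ro.from_matrix(R.T@Rt).as_rotvec(degrees=True)
    print("lin",d.round(1),"rot",rv.round(2),"rows",max(np.linalg.norm(d)/50,np.linalg.norm(rv)/8.59).round(1))
def where():
    s=bot.read_state();q=Rs.T@(s['position']*1000-[p[0],p[1],0]);
    print("t",round(s['time_s'],2),"st",q.round(1),"F_st",(Rs.T@s['force']).round(1),"open",round(s['opening'],3),"q",s['joint_positions'].round(1),"z",(Rs.T@s['tcp_rot'][:,2]).round(3))
E
python3 - <<'E'
from h import *
where();goto(-5,100,222)
E
```

```text
t 0.1 st [626.4 266.5 221.7] F_st [ 0.3 -0.6 -0.2] open 0.999 q [ 62.8  30.3  82.1  -0.   67.7 -10.2] z [-0.002  0.001 -1.   ]
lin [-4.426e+02 -4.802e+02  4.000e-01] rot [-1.100e-01  4.000e-02  6.211e+01] rows 13.1
```

Emit:
{"api": "play_rows", "payload": {"fingers": [0,0,0,0,0,0,0,0,0,0,0,0,0,0,0,0], "linear": [[-443,-480,0],[-443,-480,0],[-443,-480,0],[-443,-480,0],[-443,-480,0],[-443,-480,0],[-443,-480,0],[-443,-480,0],[-443,-480,0],[-443,-480,0],[-443,-480,0],[-443,-480,0],[-443,-480,0],[-443,-480,0],[-443,-480,0],[-443,-480,0]], "rot": [[0,0,62.1],[0,0,62.1],[0,0,62.1],[0,0,62.1],[0,0,62.1],[0,0,62.1],[0,0,62.1],[0,0,62.1],[0,0,62.1],[0,0,62.1],[0,0,62.1],[0,0,62.1],[0,0,62.1],[0,0,62.1],[0,0,62.1],[0,0,62.1]]}}

```text
time_s: 1.7
position: [0.4647, 0.0106, 0.2221]
tcp_rot: [[-0.19, 0.982, -0.002], [0.982, 0.19, 0.001], [0.001, -0.002, -1.0]]
force: [-1.1, -0.4, -0.2]
opening: 0.999
```

```bash
python3 - <<'E'
from h import *
where();goto(-5,100,100)
c=get_calibration("wrist");im=capture("wrist");cv2.imwrite("pics/w1.png",im[:,:,::-1])
f=lambda P:proj(c,(Rs@np.array(P,float)+[p[0],p[1],0])/1000).round(0).tolist()
print("post top",f([-5,100,135]),"knob",f([-45,0,95]))
E
```

```text
t 1.7 st [ -3.3 100.2 222.1] F_st [-0.2  1.1 -0.2] open 0.999 q [-12.5  18.  104.3   0.   57.8 -23.5] z [ 0.001  0.002 -1.   ]
lin [ -1.9   0.5 122.1] rot [-0.11 -0.08  0.03] rows 2.4
post top [[259.0, 204.0]] knob [[357.0, 230.0]]
```

View pics/w1.png

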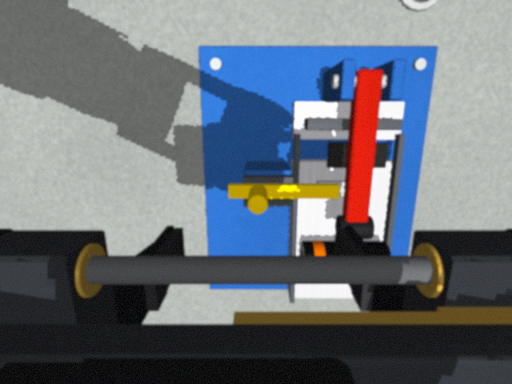

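The wrist view shows the post top at (258,203), against a predicted (259,204). The knob is at about (357,228), against (357,230). The pose is good, so I'll descend and grip the post.

Emit:
{"api": "play_rows", "payload": {"fingers": [0,0,0,0,0,255,255,255,255,255,255,255,255,255], "linear": [[-2,0,40],[-2,0,80],[-2,0,110],[-2,0,122],[-2,0,122],[-2,0,122],[-2,0,122],[-2,0,122],[-2,0,122],[-2,0,122],[-2,0,122],[-2,0,122],[-2,0,122],[-2,0,122]], "rot": [[0,0,0],[0,0,0],[0,0,0],[0,0,0],[0,0,0],[0,0,0],[0,0,0],[0,0,0],[0,0,0],[0,0,0],[0,0,0],[0,0,0],[0,0,0],[0,0,0]]}}

```text
time_s: 3.15
position: [0.4663, 0.0076, 0.1005]
tcp_rot: [[-0.19, 0.982, -0.0], [0.982, 0.19, 0.0], [0.0, -0.0, -1.0]]
force: [0.5, 0.4, -0.6]
opening: 0.261
```

```bash
python3 - <<'E'
from h import *
where()
E
```

```text
t 3.15 st [ -6.6  99.2 100.5] F_st [ 0.3 -0.5 -0.6] open 0.261 q [-12.8  30.2 110.9   0.   38.9 -23.8] z [ 0.  0. -1.]
```

Emit:
{"api": "play_rows", "payload": {"fingers": [255,255,255,255,255,255,255,255,255,255,255,255], "linear": [[0,0,0],[0,0,0],[0,-6,0],[0,-12,0],[0,-18,0],[0,-24,0],[0,-30,0],[0,-35,0],[0,-38,0],[0,-40,0],[0,-42,0],[0,-42,0]], "rot": [[0,0,0],[0,0,0],[0,0,0],[0,0,0],[0,0,0],[0,0,0],[0,0,0],[0,0,0],[0,0,0],[0,0,0],[0,0,0],[0,0,0]]}}

```text
time_s: 4.35
position: [0.4264, -0.0002, 0.1005]
tcp_rot: [[-0.189, 0.982, 0.003], [0.982, 0.189, 0.0], [-0.0, 0.003, -1.0]]
force: [4.6, 3.6, -6.8]
opening: 0.194
```

```bash
python3 - <<'E'
from h import *
where()
E
```

```text
t 4.35 st [ -6.6 139.9 100.5] F_st [ 2.7 -5.2 -6.8] open 0.194 q [-1.520e+01  2.830e+01  1.166e+02  1.000e-01  3.500e+01 -2.610e+01] z [-0.    -0.003 -1.   ]
```

Emit:
{"api": "play_rows", "payload": {"fingers": [255,255,255,255], "linear": [[0,-2,0],[0,-4,0],[0,-4,0],[0,-4,0]], "rot": [[0,0,0],[0,0,0],[0,0,0],[0,0,0]]}}

```text
time_s: 4.75
position: [0.4262, -0.0004, 0.1006]
tcp_rot: [[-0.187, 0.982, 0.01], [0.982, 0.187, 0.001], [-0.001, 0.01, -1.0]]
force: [12.9, 11.2, -12.6]
opening: 0.2
```

```bash
python3 - <<'E'
from h import *
where()
E
```

```text
t 4.75 st [ -6.7 140.  100.6] F_st [  8.6 -14.8 -12.6] open 0.2 q [-15.3  28.2 116.9   0.4  34.4 -26.4] z [-0.001 -0.01  -1.   ]
```

Emit:
{"api": "play_rows", "payload": {"fingers": [255,150,0,0,0,0,0,0,0,0,0,0,0], "linear": [[0,4,0],[0,4,0],[0,4,0],[0,4,0],[0,4,0],[0,4,0],[0,4,-30],[0,4,-70],[0,4,-100],[-20,50,-100],[-39,95,-100],[-39,140,-100],[-39,144,-100]], "rot": [[0,0,0],[0,0,0],[0,0,0],[0,0,0],[0,0,0],[0,0,0],[0,0,0],[0,0,0],[0,0,0],[0,0,0],[0,0,0],[0,0,0],[0,0,0]]}}

```text
time_s: 6.05
position: [0.5758, -0.0127, 0.201]
tcp_rot: [[-0.19, 0.982, 0.007], [0.982, 0.19, -0.001], [-0.002, 0.007, -1.0]]
force: [-0.9, -0.2, 0.0]
opening: 0.994
```

```bash
python3 - <<'E'
from h import *
where();goto(-45,0,67)
im=capture("wrist");cv2.imwrite("pics/w2.png",im[:,:,::-1])
c=get_calibration("wrist")
f=lambda P:proj(c,(Rs@np.array(P,float)+[p[0],p[1],0])/1000).round(0).tolist()
print("post top",f([-5,140,135]),"knob",f([-45,0,95]))
E
```

```text
t 6.05 st [-47.2  -4.4 201. ] F_st [-0.  1.  0.] open 0.994 q [-12.4  27.8  90.9   0.   60.9 -23.4] z [-0.002 -0.007 -1.   ]
lin [  2.5  -5.3 134. ] rot [0.38 0.13 0.  ] rows 2.7
post top [[71.0, 157.0]] knob [[257.0, 195.0]]
```

View pics/w2.png

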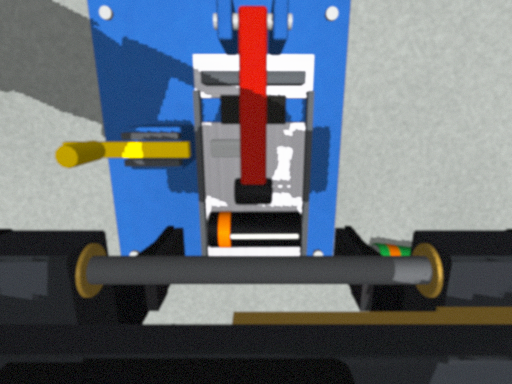

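The catch is fully back: the post is at (67,154) and the bolt is clear of the lever. The knob is centred at (254,190). I'll descend on the knob and grip its flat ends.

Emit:
{"api": "play_rows", "payload": {"fingers": [0,0,0,0,0,255,255,255,255,255,255,255,255,255], "linear": [[2,-5,40],[2,-5,80],[2,-5,120],[2,-5,134],[2,-5,134],[2,-5,134],[2,-5,134],[2,-5,134],[2,-5,134],[2,-5,134],[2,-5,134],[2,-5,134],[2,-5,134],[2,-5,134]], "rot": [[0,0,0],[0,0,0],[0,0,0],[0,0,0],[0,0,0],[0,0,0],[0,0,0],[0,0,0],[0,0,0],[0,0,0],[0,0,0],[0,0,0],[0,0,0],[0,0,0]]}}

```text
time_s: 7.5
position: [0.5709, -0.0101, 0.0674]
tcp_rot: [[-0.188, 0.982, 0.013], [0.982, 0.188, 0.001], [-0.002, 0.013, -1.0]]
force: [10.8, 7.5, -3.1]
opening: 0.411
```

```bash
python3 - <<'E'
from h import *
where()
for th in np.arange(.09,.96,.09):
    print(round(th,2),(145*(1-np.cos(th))).round(1),(-145*np.sin(th)).round(1))
E
```

```text
t 7.5 st [-43.7  -0.1  67.4] F_st [  5.3 -12.   -3.1] open 0.411 q [-12.3  38.5  97.5   0.3  43.2 -23.4] z [-0.002 -0.013 -1.   ]
0.09 0.6 -13.0
0.18 2.3 -26.0
0.27 5.3 -38.7
0.36 9.3 -51.1
0.45 14.4 -63.1
0.54 20.6 -74.5
0.63 27.8 -85.4
0.72 36.0 -95.6
0.81 45.0 -105.0
0.9 54.9 -113.6
```

Emit:
{"api": "play_rows", "payload": {"fingers": [255,255,255,255,255,255,255,255,255,255,255,255,255,255], "linear": [[0,2,0],[0.6,2,-13],[2.3,2,-26],[5.3,2,-39],[9.3,2,-51],[14.4,2,-63],[20.6,2,-74.5],[27.8,2,-85.4],[36,2,-95.6],[45,2,-105],[51,2,-110.5],[55,2,-114],[57,2,-116],[57,2,-116]], "rot": [[0,0,0],[0,0,0],[0,0,0],[0,0,0],[0,0,0],[0,0,0],[0,0,0],[0,0,0],[0,0,0],[0,0,0],[0,0,0],[0,0,0],[0,0,0],[0,0,0]]}}

```text
time_s: 8.9
position: [0.5603, 0.045, 0.1825]
tcp_rot: [[-0.19, 0.982, 0.01], [0.982, 0.19, -0.001], [-0.003, 0.009, -1.0]]
force: [9.9, 0.6, -8.4]
opening: 0.414
```

```bash
python3 - <<'E'
from h import *
where()
im=capture("scene");cv2.imwrite("pics/s3.png",im[:,:,::-1])
E
```

```text
t 8.9 st [ 12.3  -0.2 182.5] F_st [-1.3 -9.8 -8.4] open 0.414 q [ -6.8  28.1  94.    0.   57.3 -17.8] z [-0.003 -0.009 -1.   ]
```

View pics/s3.png

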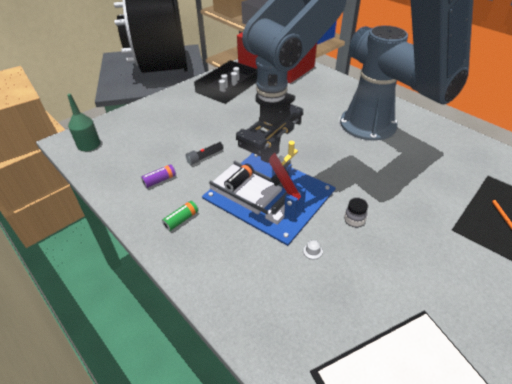

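Emit:
{"api": "play_rows", "payload": {"fingers": [255,255,255], "linear": [[3,0,-3],[3,0,-3],[3,0,-3]], "rot": [[0,0,0],[0,0,0],[0,0,0]]}}

```text
time_s: 9.25
position: [0.5602, 0.0451, 0.1827]
tcp_rot: [[-0.19, 0.982, 0.009], [0.982, 0.19, -0.005], [-0.007, 0.008, -1.0]]
force: [13.9, -6.5, -24.5]
opening: 0.412
```

```bash
python3 - <<'E'
from h import *
where()
E
```

```text
t 9.25 st [ 1.250e+01 -1.000e-01  1.827e+02] F_st [ -9.1 -12.4 -24.5] open 0.412 q [ -6.7  28.1  94.   -0.3  57.4 -17.4] z [-0.007 -0.008 -1.   ]
```

Emit:
{"api": "play_rows", "payload": {"fingers": [255,150,0,0,0,0,0,0,0,138,138,138,138,138,138,138], "linear": [[-4,2,4],[-4,2,4],[-4,2,4],[-4,2,4],[-4,2,4],[-4,2,-25],[-4,2,-60],[-40,1,-80],[-80,1,-80],[-120,1,-60],[-150,1,-30],[-165,1,10],[-165,1,50],[-165,1,65],[-165,1,65],[-165,1,65]], "rot": [[0,0,0],[0,0,0],[0,0,0],[0,0,0],[0,0,0],[0,0,0],[0,0,0],[0,8,0],[0,16,0],[0,24,0],[0,32,0],[0,35,0],[0,35,0],[0,35,0],[0,35,0],[0,35,0]]}}

```text
time_s: 10.85
position: [0.5881, -0.1126, 0.1222]
tcp_rot: [[-0.158, 0.981, -0.109], [0.804, 0.192, 0.563], [0.573, 0.001, -0.819]]
force: [-0.1, 0.1, 1.1]
opening: 0.491
```

```bash
python3 - <<'E'
from h import *
where();goto(-148,0,41,35)
im=capture("scene");cv2.imwrite("pics/s4.png",im[:,:,::-1])
im=capture("wrist");cv2.imwrite("pics/w4.png",im[:,:,::-1])
E
```

```text
t 10.85 st [-147.6    2.5  122.2] F_st [0.2 0.1 1.1] open 0.491 q [-34.   45.1  79.5  24.2  82.4 -54.1] z [ 0.573 -0.    -0.819]
lin [-46.9   2.4  66.3] rot [0.   0.01 0.12] rows 1.6
```

View pics/s4.png

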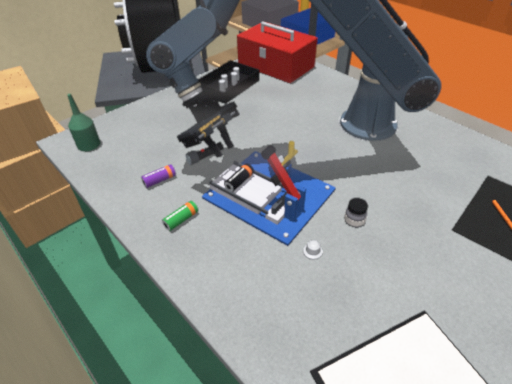

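View pics/w4.png

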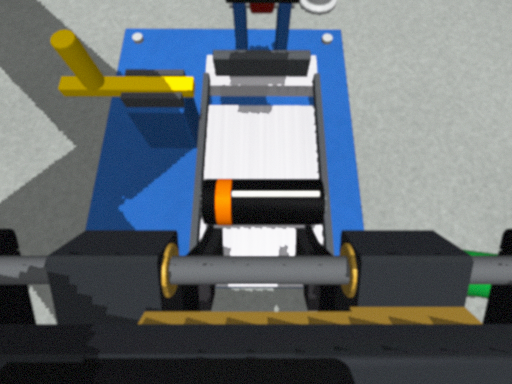

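```bash
python3 - <<'E'
from h import *
s=bot.read_state();T=get_calibration("wrist")['camera_from_world'];o=-T[:3,:3].T@T[:3,3]
print((s['tcp_rot'].T@(o-s['position'])*1000).round(1))
t=get_calibration("top");w=ray(t,[(375,210),(373,250)],.02)*1000;print(((w-[p[0],p[1],0])@Rs).round(0))
E
```

```text
[  73.1   -0.2 -162.4]
[[-306.    8.   20.]
 [-274.  113.   20.]]
```

```bash
python3 - <<'E'
from h import *
goto(-148,0,41,42)
E
```

```text
lin [-46.7   1.6  67.6] rot [0.08 7.16 0.2 ] rows 1.6
```

Emit:
{"api": "play_rows", "payload": {"fingers": [138,138,138,138,138,138], "linear": [[-10,1.6,14],[-22,1.6,32],[-34,1.6,50],[-44,1.6,63],[-46.7,1.6,67.6],[-46.7,1.6,67.6]], "rot": [[0,3,0],[0,7,0],[0,7,0],[0,7,0],[0,7,0],[0,7,0]]}}

```text
time_s: 11.55
position: [0.5893, -0.1123, 0.0389]
tcp_rot: [[-0.142, 0.982, -0.127], [0.729, 0.191, 0.657], [0.669, 0.0, -0.743]]
force: [-0.2, 0.1, -0.5]
opening: 0.458
```

```bash
python3 - <<'E'
from h import *
where();goto(-108,0,41,42);goto(-8,0,41,42)
im=capture("wrist");cv2.imwrite("pics/w5.png",im[:,:,::-1])
im=capture("scene");cv2.imwrite("pics/s5.png",cv2.resize(im[110:250,150:350,::-1],None,fx=4,fy=4))
E
```

```text
t 11.55 st [-147.6    1.2   38.9] F_st [ 0.1  0.2 -0.5] open 0.458 q [-35.6  54.7  77.6  27.7  81.9 -59.1] z [ 0.669  0.    -0.743]
lin [30.8  1.3 24.9] rot [-0.02  0.    0.05] rows 0.8
lin [105.1   1.4  91.9] rot [-0.02  0.    0.05] rows 2.8
```

View pics/w5.png

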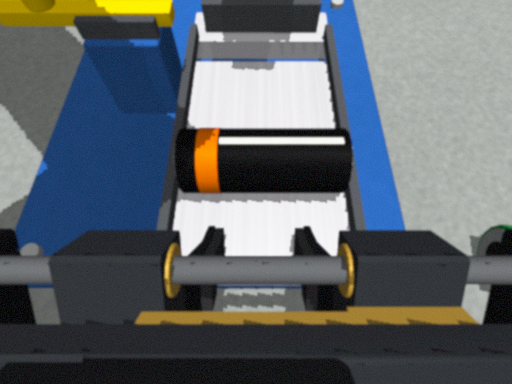

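View pics/s5.png

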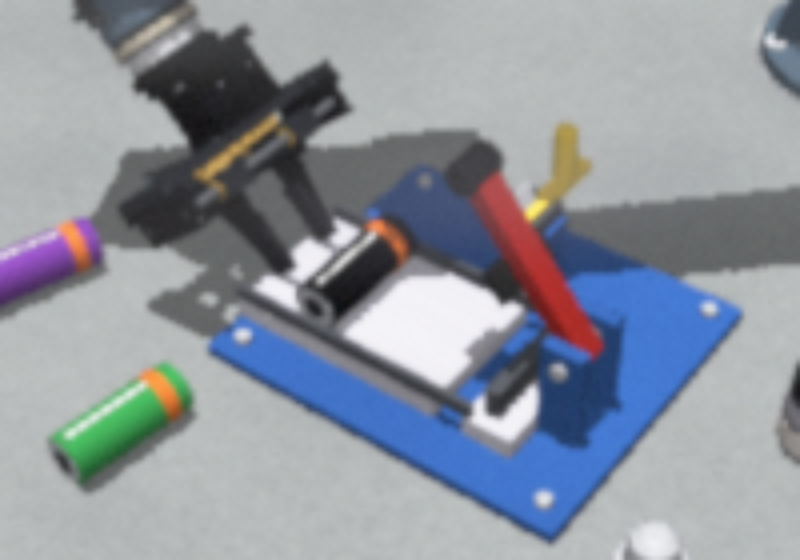

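Emit:
{"api": "play_rows", "payload": {"fingers": [138,138,138,138,138,138,138,138,138,138,138,138,138,138,138,138,138,138,138,138], "linear": [[3.5,1,0.5],[7.2,1,3.9],[10.9,1,7.2],[13.2,1,9.2],[15.4,1,11.2],[17.6,1,13.2],[19.9,1,15.2],[22.1,1,17.2],[24.3,1,19.2],[26.6,1,21.2],[28.8,1,23.2],[31.0,1,25.2],[33.2,1,27.2],[35.5,1,29.2],[37.7,1,31.3],[39.9,1,33.3],[42.2,1,35.3],[44.4,1,37.3],[46.6,1,39.3],[48.9,1,41.3]], "rot": [[0,0,0],[0,0,0],[0,0,0],[0,0,0],[0,0,0],[0,0,0],[0,0,0],[0,0,0],[0,0,0],[0,0,0],[0,0,0],[0,0,0],[0,0,0],[0,0,0],[0,0,0],[0,0,0],[0,0,0],[0,0,0],[0,0,0],[0,0,0]]}}

```text
time_s: 13.65
position: [0.5779, -0.0496, 0.0404]
tcp_rot: [[-0.141, 0.982, -0.127], [0.73, 0.19, 0.657], [0.669, 0.0, -0.743]]
force: [-0.1, -1.3, -0.0]
opening: 0.458
```

```bash
python3 - <<'E'
from h import *
where();goto(-40,0,41,42)
im=capture("wrist");cv2.imwrite("pics/w6.png",im[:,:,::-1])
im=capture("scene");cv2.imwrite("pics/s6.png",cv2.resize(im[110:250,150:350,::-1],None,fx=4,fy=4))
E
```

```text
t 13.65 st [-83.8   0.5  40.4] F_st [-1.2  0.3 -0. ] open 0.458 q [-31.7  52.8  83.5  30.3  77.  -58.6] z [ 0.669 -0.    -0.743]
lin [33.   0.5 28.9] rot [0.   0.01 0.01] rows 0.9
```

View pics/w6.png

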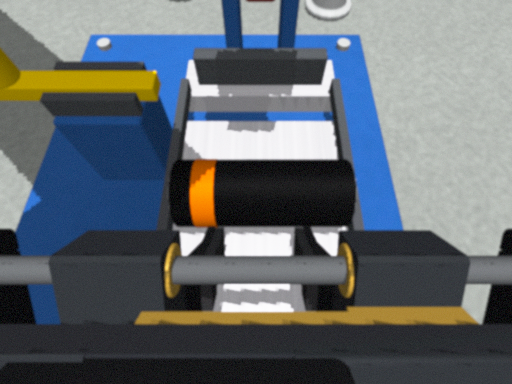

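View pics/s6.png

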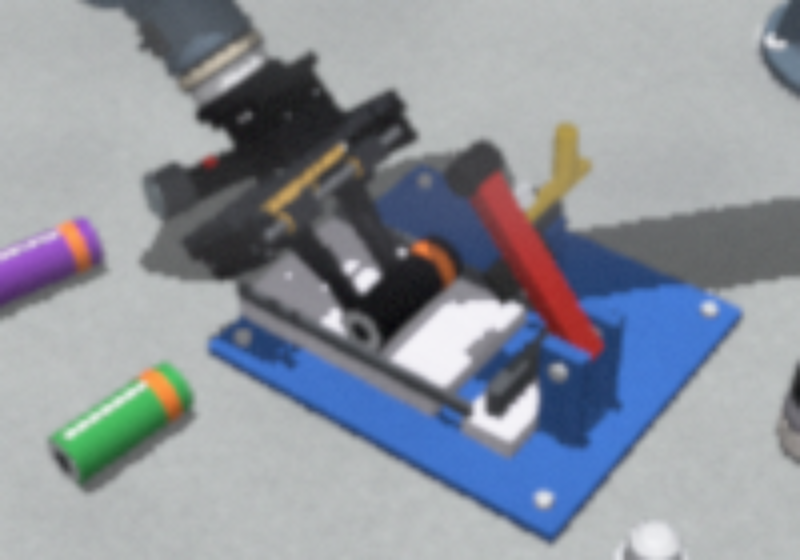

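The pin is rolling: the white line has turned out of sight, and the pin is square at row 193 with both fingers behind it. Continuing.

Emit:
{"api": "play_rows", "payload": {"fingers": [138,138,138,138,138,138,138,138,138,138,138,138,138,138,138,138,138,138,138,138], "linear": [[2.6,0,1.6],[4.9,0,3.6],[7.1,0,5.6],[9.3,0,7.6],[11.5,0,9.6],[13.8,0,11.6],[16,0,13.6],[18.2,0,15.6],[20.4,0,17.6],[22.7,0,19.6],[24.9,0,21.6],[27.1,0,23.6],[29.4,0,25.6],[31.6,0,27.6],[33.8,0,29.6],[36,0,31.6],[38.3,0,33.6],[40.5,0,35.7],[42.7,0,37.7],[45,0,39.7]], "rot": [[0,0,0],[0,0,0],[0,0,0],[0,0,0],[0,0,0],[0,0,0],[0,0,0],[0,0,0],[0,0,0],[0,0,0],[0,0,0],[0,0,0],[0,0,0],[0,0,0],[0,0,0],[0,0,0],[0,0,0],[0,0,0],[0,0,0],[0,0,0]]}}

```text
time_s: 15.75
position: [0.5665, 0.0094, 0.041]
tcp_rot: [[-0.141, 0.982, -0.127], [0.73, 0.19, 0.657], [0.669, -0.0, -0.743]]
force: [0.6, 0.4, 1.2]
opening: 0.457
```

```bash
python3 - <<'E'
from h import *
where()
im=capture("wrist");cv2.imwrite("pics/w7.png",im[:,:,::-1])
im=capture("scene");cv2.imwrite("pics/s7.png",cv2.resize(im[110:250,150:350,::-1],None,fx=4,fy=4))
E
```

```text
t 15.75 st [-23.8   0.5  41. ] F_st [ 0.3 -0.6  1.2] open 0.457 q [-27.6  51.4  88.4  33.3  72.6 -58.1] z [ 0.669  0.    -0.743]
```

View pics/w7.png

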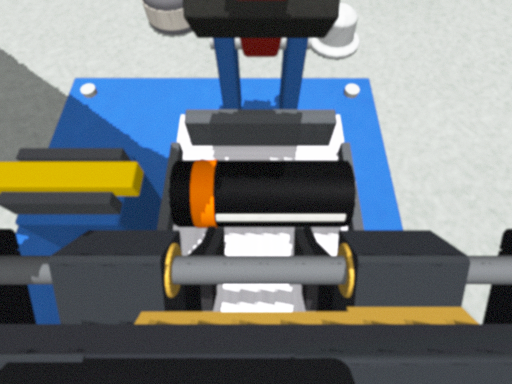

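View pics/s7.png

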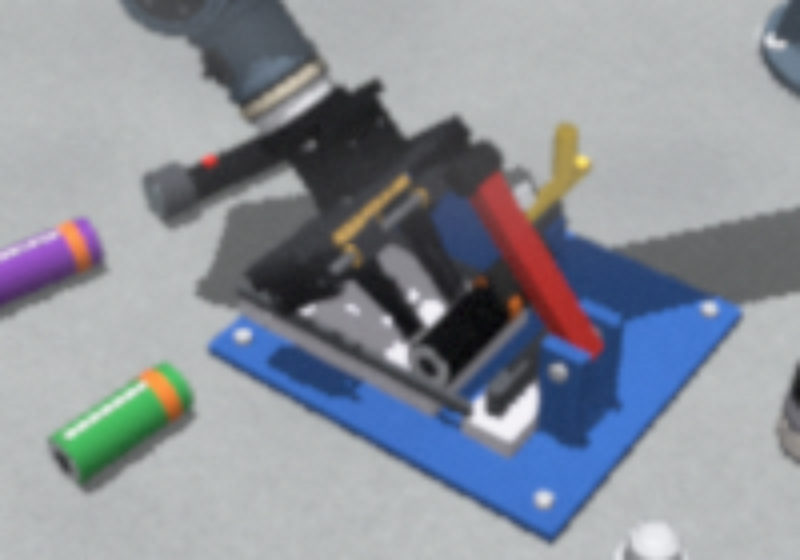

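Emit:
{"api": "play_rows", "payload": {"fingers": [138,138,138,138,138,138,138,138], "linear": [[2.2,0,2],[4.5,0,4],[6.7,0,6],[8.9,0,8],[11.1,0,10],[13.4,0,12],[15.6,0,14],[15.6,0,14]], "rot": [[0,0,0],[0,0,0],[0,0,0],[0,0,0],[0,0,0],[0,0,0],[0,0,0],[0,0,0]]}}

```text
time_s: 16.65
position: [0.5621, 0.0303, 0.0411]
tcp_rot: [[-0.141, 0.982, -0.128], [0.729, 0.191, 0.657], [0.67, -0.001, -0.743]]
force: [-0.6, -0.7, -0.0]
opening: 0.46
```

```bash
python3 - <<'E'
from h import *
where()
im=capture("wrist");cv2.imwrite("pics/w8.png",im[:,:,::-1])
im=capture("scene");cv2.imwrite("pics/s8.png",cv2.resize(im[110:250,150:350,::-1],None,fx=4,fy=4))
E
```

```text
t 16.65 st [-2.4  0.8 41.1] F_st [-0.6  0.7 -0. ] open 0.46 q [-26.1  51.   90.   34.4  71.2 -57.9] z [ 0.67   0.001 -0.743]
```

View pics/w8.png

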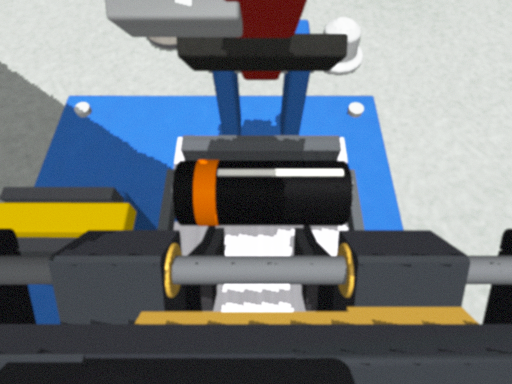

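View pics/s8.png

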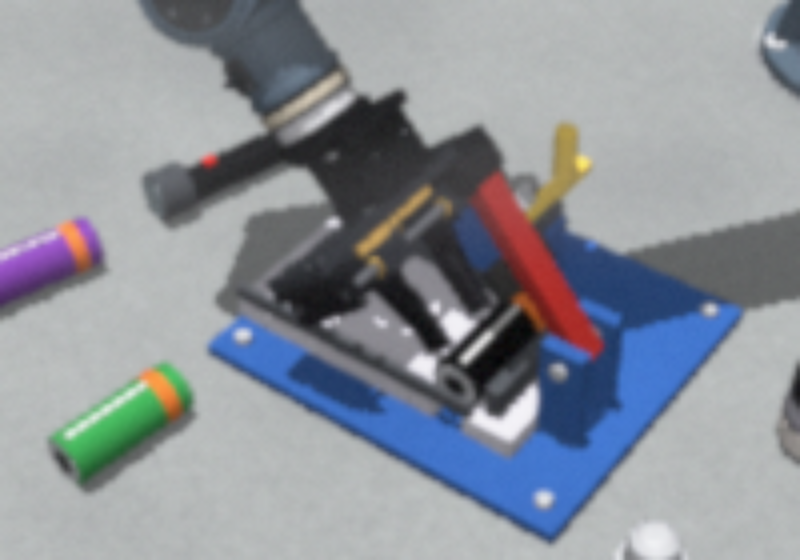

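```bash
python3 - <<'E'
from h import *
c=get_calibration("wrist");sc=get_calibration("scene")
for C in((30,45.2),(25,47),(20,49.6),):
  for cal,nm in((c,'w'),(sc,'s')):
    a=np.linspace(0,2*np.pi,60)
    P=np.array([[C[0]+20*np.cos(t),-50 if nm=='s' else 0,C[1]+20*np.sin(t)] for t in a])
    q=proj(cal,(P@Rs.T+[p[0],p[1],0])/1000)
    if nm=='w': print(C,"rows",q[:,1].min().round(1),q[:,1].max().round(1))
    else: print("  scene end centre crop",((q.mean(0)-[150,110])*4).round(1))
im=cv2.imread("pics/w8.png");print(im[140:235,300].sum(1).tolist())
E
```

```text
(30, 45.2) rows 158.3 223.6
  scene end centre crop [456.9 384.1]
(25, 47) rows 163.7 230.2
  scene end centre crop [451.1 379.3]
(20, 49.6) rows 168.4 236.8
  scene end centre crop [445.3 373.7]
[232, 229, 236, 229, 223, 220, 216, 230, 216, 213, 212, 183, 172, 178, 162, 173, 190, 188, 180, 162, 105, 88, 51, 46, 63, 54, 59, 188, 482, 748, 765, 765, 765, 765, 765, 708, 451, 207, 105, 92, 104, 106, 93, 124, 129, 117, 120, 123, 136, 119, 106, 110, 98, 103, 97, 84, 101, 74, 106, 79, 71, 73, 92, 61, 72, 63, 79, 66, 75, 46, 68, 53, 60, 66, 50, 74, 50, 47, 52, 50, 72, 34, 53, 58, 205, 353, 436, 399, 265, 170, 143, 125, 140, 134, 140]
```

The pin is seated. Its wrist-view outline spans rows 159–224, against a prediction of 158–224 for the nest, and its scene end is at (458,384) against (457,384). I'll retreat from it.

Emit:
{"api": "play_rows", "payload": {"fingers": [138,138,138,0,0,0,0,0,0,0,0,0,0,0], "linear": [[-15,0,-13],[-34,0,-30],[-52,0,-47],[-25,0,-77],[3,0,-107],[30,0,-138],[58,0,-169],[88,0,-202],[88,0,-202],[88,0,-202],[88,0,-202],[88,0,-202],[88,0,-202],[88,0,-202]], "rot": [[0,0,0],[0,0,0],[0,0,0],[0,0,0],[0,0,0],[0,0,0],[0,0,0],[0,-8,0],[0,-16,0],[0,-24,0],[0,-32,0],[0,-40,0],[0,-42,0],[0,-42,0]]}}

```text
time_s: 18.15
position: [0.5758, -0.0384, 0.2509]
tcp_rot: [[-0.191, 0.982, 0.001], [0.982, 0.191, -0.001], [-0.001, 0.001, -1.0]]
force: [0.3, -0.1, 0.3]
opening: 1.002
```

```bash
python3 - <<'E'
from h import *
where();goto(11,0,255);goto(11,0,181)
im=capture("wrist");cv2.imwrite("pics/w9.png",im[:,:,::-1])
c=get_calibration("wrist")
f=lambda P:proj(c,(Rs@np.array(P,float)+[p[0],p[1],0])/1000).round(0).tolist()
print("knob centre",f([9.9,-18,195.6]),f([9.9,18,195.6]))
E
```

```text
t 18.15 st [-72.5   0.5 250.9] F_st [-0.2 -0.3  0.3] open 1.002 q [-14.9  24.7  87.3  -0.   68.  -25.9] z [-0.001 -0.001 -1.   ]
lin [83.5  0.6 -4.2] rot [0.03 0.06 0.08] rows 1.7
lin [83.6  0.6 69.8] rot [0.03 0.06 0.08] rows 2.2
knob centre [[286.0, 98.0]] [[233.0, 98.0]]
```

View pics/w9.png

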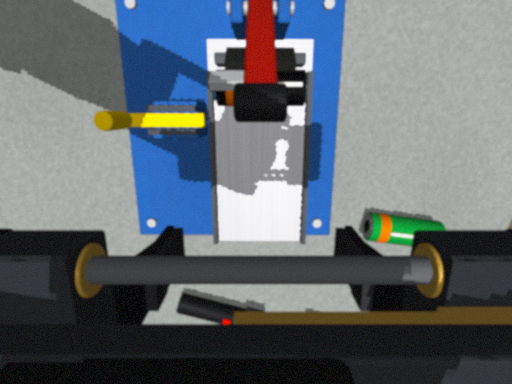

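The knob is at columns 235–287, around row 100, where I predicted it, so the lever is still fully up. Next I'll grip the knob.

Emit:
{"api": "play_rows", "payload": {"fingers": [0,0,0,0,0,0,0,255,255,255,255,255,255,255,255,255,255], "linear": [[40,1,-4],[75,1,-4],[83,1,0],[83,1,30],[83,1,60],[83,1,70],[83,1,70],[83,1,70],[83,1,70],[83,1,70],[83,1,70],[83,1,70],[83,1,70],[83,1,70],[83,1,70],[83,1,70],[83,1,70]], "rot": [[0,0,0],[0,0,0],[0,0,0],[0,0,0],[0,0,0],[0,0,0],[0,0,0],[0,0,0],[0,0,0],[0,0,0],[0,0,0],[0,0,0],[0,0,0],[0,0,0],[0,0,0],[0,0,0],[0,0,0]]}}

```text
time_s: 19.9
position: [0.5607, 0.0429, 0.1801]
tcp_rot: [[-0.19, 0.982, -0.001], [0.982, 0.19, 0.0], [0.0, -0.001, -1.0]]
force: [-0.9, -1.0, 1.5]
opening: 0.408
```

```bash
python3 - <<'E'
from h import *
where()
for th in np.arange(.81,-.05,-.09):
    print(round(th,2),(145*(np.cos(.9)-np.cos(th))).round(1),(145*(np.sin(.9)-np.sin(th))).round(1))
E
```

```text
t 19.9 st [ 10.2  -0.2 180.1] F_st [-0.8  1.1  1.5] open 0.408 q [ -7.   28.5  93.7  -0.   57.8 -18. ] z [ 0.     0.001 -1.   ]
0.81 -9.8 8.6
0.72 -18.9 18.0
0.63 -27.0 28.2
0.54 -34.2 39.0
0.45 -40.4 50.5
0.36 -45.6 62.5
0.27 -49.6 74.9
0.18 -52.5 87.6
0.09 -54.3 100.6
0.0 -54.9 113.6
```

Emit:
{"api": "play_rows", "payload": {"fingers": [255,255,255,255,255,255,255,255,255,255,255,255,255,255], "linear": [[-4,0,3],[-9.8,0,8.6],[-18.9,0,18],[-27,0,28.2],[-34.2,0,39],[-40.4,0,50.5],[-45.6,0,62.5],[-49.6,0,74.9],[-52.5,0,87.6],[-54.3,0,100.6],[-54.9,0,108],[-54.9,0,113.6],[-54.9,0,115],[-54.9,0,115]], "rot": [[0,0,0],[0,0,0],[0,0,0],[0,0,0],[0,0,0],[0,0,0],[0,0,0],[0,0,0],[0,0,0],[0,0,0],[0,0,0],[0,0,0],[0,0,0],[0,0,0]]}}

```text
time_s: 21.3
position: [0.5713, -0.0112, 0.0667]
tcp_rot: [[-0.191, 0.982, 0.0], [0.982, 0.191, -0.001], [-0.001, -0.0, -1.0]]
force: [-4.7, -2.1, 15.4]
opening: 0.413
```

```bash
python3 - <<'E'
from h import *
where()
E
```

```text
t 21.3 st [-45.   -0.3  66.7] F_st [-1.2  5.  15.4] open 0.413 q [-12.3  38.8  96.9  -0.1  44.3 -23.2] z [-0.001  0.    -1.   ]
```

Emit:
{"api": "play_rows", "payload": {"fingers": [255,255,255,255], "linear": [[0,0,2],[0,0,2],[0,0,2],[0,0,0]], "rot": [[0,0,0],[0,0,0],[0,0,0],[0,0,0]]}}

```text
time_s: 21.7
position: [0.5712, -0.0112, 0.0668]
tcp_rot: [[-0.191, 0.982, 0.001], [0.982, 0.191, -0.001], [-0.001, 0.0, -1.0]]
force: [-1.7, -2.6, 1.2]
opening: 0.414
```

```bash
python3 - <<'E'
from h import *
where()
E
```

```text
t 21.7 st [-44.9  -0.2  66.8] F_st [-2.3  2.2  1.2] open 0.414 q [-12.3  38.8  96.9  -0.1  44.2 -23.2] z [-0.001 -0.    -1.   ]
```

Emit:
{"api": "play_rows", "payload": {"fingers": [120,0,0,0,0,0,0,0,0,0,0,0,0,0], "linear": [[0,0,0],[0,0,0],[0,0,0],[0,0,0],[0,0,-20],[0,0,-60],[0,0,-105],[0,0,-133],[15,-45,-133],[30,-92,-133],[39,-135,-133],[39,-140,-133],[39,-140,-133],[39,-140,-133]], "rot": [[0,0,0],[0,0,0],[0,0,0],[0,0,0],[0,0,0],[0,0,0],[0,0,0],[0,0,0],[0,0,0],[0,0,0],[0,0,0],[0,0,0],[0,0,0],[0,0,0]]}}

```text
time_s: 23.1
position: [0.4287, 0.0001, 0.1984]
tcp_rot: [[-0.19, 0.982, 0.003], [0.982, 0.19, -0.001], [-0.001, 0.003, -1.0]]
force: [-0.7, 0.1, -0.5]
opening: 0.997
```

```bash
python3 - <<'E'
from h import *
where();goto(-6,140,100)
im=capture("wrist");cv2.imwrite("pics/w10.png",im[:,:,::-1])
c=get_calibration("wrist")
f=lambda P:proj(c,(Rs@np.array(P,float)+[p[0],p[1],0])/1000).round(0).tolist()
print("post",f([-5,140,135]),"knob",f([-45,0,95]))
E
```

```text
t 23.1 st [ -6.7 137.6 198.4] F_st [ 0.3  0.7 -0.5] open 0.997 q [-15.   17.3 110.8   0.   51.7 -25.9] z [-0.001 -0.003 -1.   ]
lin [ 0.8 -2.7 98.4] rot [ 0.17  0.07 -0.02] rows 2.0
post [[255.0, 208.0]] knob [[404.0, 236.0]]
```

View pics/w10.png

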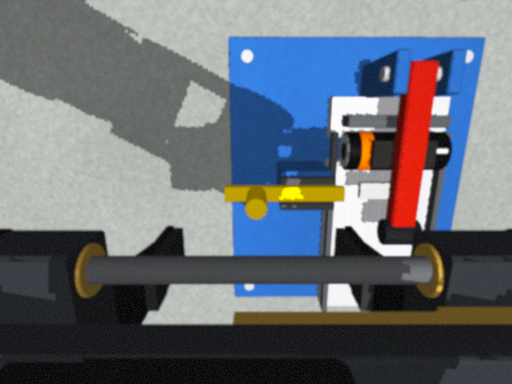

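The lever is down over the pin and the post is at (256,207), against a predicted (255,208). I'll grip the post and slide the catch home.

Emit:
{"api": "play_rows", "payload": {"fingers": [0,0,0,0,255,255,255,255,255,255,255,255,255,255,255,255], "linear": [[0,-2,40],[0,-2,80],[0,-2,98],[0,-2,98],[0,-2,98],[0,-2,98],[0,-2,98],[0,-2,98],[0,-2,98],[0,-2,98],[0,-2,98],[0,-2,98],[0,-2,98],[0,-2,98],[0,-2,98],[0,-2,98]], "rot": [[0,0,0],[0,0,0],[0,0,0],[0,0,0],[0,0,0],[0,0,0],[0,0,0],[0,0,0],[0,0,0],[0,0,0],[0,0,0],[0,0,0],[0,0,0],[0,0,0],[0,0,0],[0,0,0]]}}

```text
time_s: 24.75
position: [0.4263, 0.0004, 0.1001]
tcp_rot: [[-0.189, 0.982, 0.003], [0.982, 0.189, 0.0], [-0.001, 0.003, -1.0]]
force: [4.2, 3.0, -3.0]
opening: 0.194
```

Emit:
{"api": "play_rows", "payload": {"fingers": [255,255,255,255,255,255,255,255,255,255,255], "linear": [[0,4,0],[0,9,0],[0,15,0],[0,21,0],[0,27,0],[0,32,0],[0,36,0],[0,39,0],[0,41,0],[0,43,0],[0,43,0]], "rot": [[0,0,0],[0,0,0],[0,0,0],[0,0,0],[0,0,0],[0,0,0],[0,0,0],[0,0,0],[0,0,0],[0,0,0],[0,0,0]]}}

```text
time_s: 25.85
position: [0.4656, 0.0082, 0.1]
tcp_rot: [[-0.191, 0.982, -0.003], [0.982, 0.191, -0.001], [-0.0, -0.003, -1.0]]
force: [-3.6, -5.3, 5.6]
opening: 0.197
```

```bash
python3 - <<'E'
from h import *
where()
E
```

```text
t 25.85 st [ -5.8  99.7 100. ] F_st [-4.5  4.6  5.6] open 0.197 q [-1.270e+01  3.030e+01  1.109e+02 -1.000e-01  3.900e+01 -2.370e+01] z [-0.     0.003 -1.   ]
```

Emit:
{"api": "play_rows", "payload": {"fingers": [255,255,255,255], "linear": [[0,2,0],[0,5,0],[0,5,0],[0,5,0]], "rot": [[0,0,0],[0,0,0],[0,0,0],[0,0,0]]}}

```text
time_s: 26.25
position: [0.4657, 0.0084, 0.0999]
tcp_rot: [[-0.193, 0.981, -0.013], [0.981, 0.193, -0.002], [0.001, -0.013, -1.0]]
force: [-11.5, -11.1, 13.1]
opening: 0.197
```

```bash
python3 - <<'E'
from h import *
where()
E
```

```text
t 26.25 st [-5.7 99.6 99.9] F_st [-8.7 13.4 13.1] open 0.197 q [-12.6  30.4 110.5  -0.4  39.8 -23.4] z [ 0.001  0.013 -1.   ]
```

Emit:
{"api": "play_rows", "payload": {"fingers": [255,120,0,0,0,0,0,0,0,0,0,0,0], "linear": [[0,-3,0],[0,-4,0],[0,-4,0],[0,-4,0],[0,-4,0],[0,-4,0],[0,-4,-20],[0,-4,-60],[0,-4,-100],[0,-50,-130],[0,-80,-150],[0,-80,-150],[0,-80,-150]], "rot": [[0,0,0],[0,0,0],[0,0,0],[0,0,0],[0,0,0],[0,0,0],[0,0,0],[0,0,0],[0,0,0],[0,0,0],[0,0,0],[0,0,0],[0,0,0]]}}

```text
time_s: 27.55
position: [0.3935, -0.0058, 0.2507]
tcp_rot: [[-0.189, 0.982, 0.003], [0.982, 0.189, -0.001], [-0.001, 0.003, -1.0]]
force: [0.4, 0.6, 0.2]
opening: 0.995
```

```bash
python3 - <<'E'
from h import *
where()
im=capture("wrist");cv2.imwrite("pics/w11.png",im[:,:,::-1])
c=get_calibration("wrist")
f=lambda P:proj(c,(Rs@np.array(P,float)+[p[0],p[1],0])/1000).round(0).tolist()
print("post",f([-5,100,135]),"bolt end",f([-5,18,90]),"knob",f([-45,0,95]))
im=capture("scene");cv2.imwrite("pics/s11.png",cv2.resize(im[130:270,180:380,::-1],None,fx=4,fy=4))
sc=get_calibration("scene")
g=lambda P:((proj(sc,(Rs@np.array(P,float)+[p[0],p[1],0])/1000)-[180,130])*4).round(0).tolist()
print("scene post",g([-5,100,135]),"bolt end",g([-5,18,90]),"pin end",g([30,-50,45.2]),"knob",g([-45,-18,82]))
E
```

```text
t 27.55 st [ -5.9 173.2 250.7] F_st [ 0.5 -0.5  0.2] open 0.995 q [-17.2   9.6 111.1   0.   59.2 -28.2] z [-0.001 -0.003 -1.   ]
post [[335.0, 192.0]] bolt end [[400.0, 182.0]] knob [[414.0, 218.0]]
scene post [[417.0, 76.0]] bolt end [[352.0, 184.0]] pin end [[336.0, 304.0]] knob [[277.0, 198.0]]
```

View pics/w11.png

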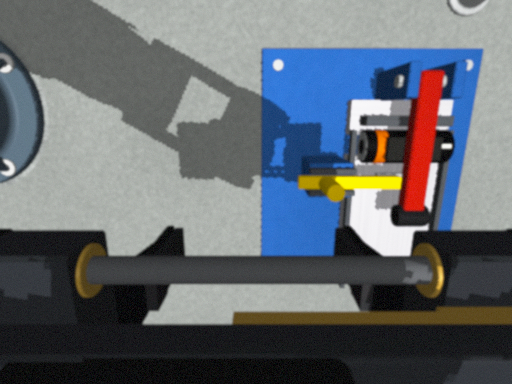

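View pics/s11.png

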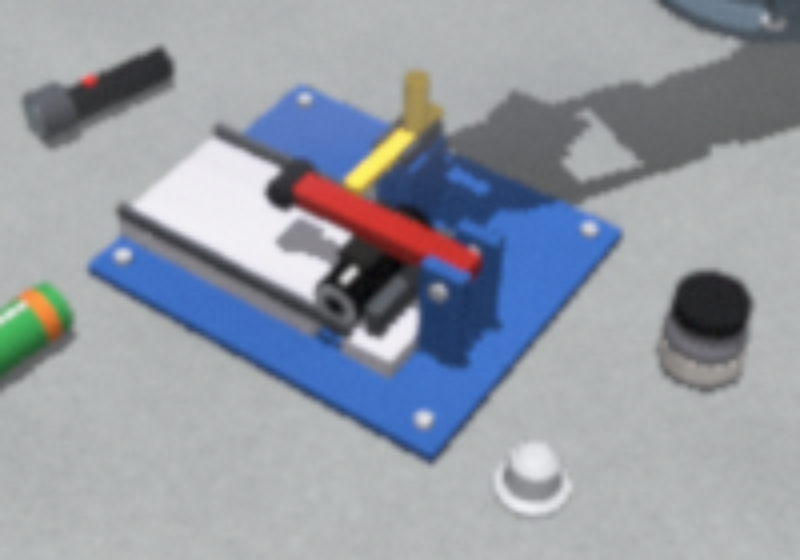

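The final views match the predictions. The post is at (335,190), the bolt end is at (400,183) over the ear, and the lever is down with the pin in the nest. The pot, nut and torch are untouched. I'll hand in.

```bash
python3 -c "
from rig import bot
print(bot.hand_in())"
```

```text
the job is handed in; nothing more can be done
None
```

The job is done and handed in at about 27.6 s of robot time.

I slid the catch back to its stop and swung the lever up to its stop. With the tool leaned back 42°, I then rolled the pin along the track on two half-open fingers until it dropped into the nest. After that I swung the lever fully down and slid the catch home against its stop.

- **Stops:** each one was confirmed by the contact force rising while the tool stayed still, at 12–25 N. Nothing exceeded about 30 N at the wrist.
- **Pin:** its wrist-view outline matched a seated pin within about 1 px. It spans rows 159–224, against a prediction of 158–224.
- **Catch:** after the arm let go, the post and bolt end were still within 1–2 px of the home prediction. The images cannot show an offset of less than about 1 mm.
- **Bystanders:** the arm did not go near the pot, the nut or the torch. I checked them by eye in the last scene picture and did not measure them.

No check failed or disagreed.

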